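# Seat the light module, then hold its cover over the screw holes

### The arm

A 7-joint arm with a two-finger parallel gripper is mounted at the origin on the work surface. World frame = base frame: x ahead of the robot, y to its left, z up, the work surface at z = 0. Lengths are in m, angles in degrees, forces in N, time in s.
With the tool pointing down it reaches from about 0.425 to 0.875 m from the base axis. Payload 8.4 kg.
Tool frame: the origin (TCP) lies midway between the tips of the shut fingers; the grasp point (between the pads) lies 19 mm behind it; z points along the fingers, y is the direction in which the jaws open and shut (so a half turn about z gives the same grasp; the last joint's range is limited). The gripper opens to 87 mm and grips with 3 to 60 N. Pads are 19 mm wide; open, the fingers measure 117 mm over their backs; the gripper's body (75 mm by 190 mm) begins 51 mm behind the grasp point.
Start: joints at [-73.235, 19.091, 2.286, 83.961, -0.768, 76.965, -3.352], TCP at [0.248, 0.601, 0.223] pointing down, gripper open.
Joint ranges: [-147.57, 147.57], [-21.85, 119.76], [-74.77, 79.35], [14.55, 137.4], [-85.83, 265.84], [4.83, 119.75], [-152.11, 152.11]. Speed limits (degrees/s): [127.2, 127.2, 159.86, 159.86, 180, 180, 180].

### API

Orientations are given as [roll, pitch, yaw] about the fixed x, y, z axes, in that order (R = Rz(yaw) Ry(pitch) Rx(roll)).
In Python, from plant import robot gives the robot as it stands. The module is installed in compiled form; this text tells all that it offers.
- The arm moves only by the tool arm_command, never from a script. Its argument "motion" is a list that holds one entry, the list of rows, each a list of 7 numbers: the opening, from 0 (shut) to 1 (fully open), then the shift along the tool's x, y, z each as a share of 0.12 m, from -1 to 1, then the turn, a rotation vector about the tool's x, y, z each as a share of pi rad, from -1 to 1. A call has 1 to 12 rows; each row is the pose to reach, as a shift and turn from the pose commanded when the call began, along the tool's axes at that moment, turning the shorter way round; what a row does not reach only later rows make up. A row lasts 1/12 s, in which the tool goes at most 41.7 mm and 7.16 degrees, less where a joint would pass 70% of its speed; a pose out of reach is approached as far as the arm can. A call with a number of a shift or a turn outside -1 to 1 is refused whole. A call with a gripper value outside its range is refused whole. The fingers move at their own pace and stop on an object; "force" is the grip in N (left out, the last holds). Time passes only in rows, so rows that repeat a pose let the fingers close. It gives the time, the measured TCP pose, the force and the opening at its end, in the units of the state.
- robot.get_obs(): the state, without advancing time (a new reading comes with each control period).
- robot.get_image(name): name is "scene" or "top" or "wrist"; returns a dict with "img" (480x640x3 uint8, blue, green, red), "depth" (480x640 float32, m along the optical axis (not along the pixel's ray), 0 where there is no reading), "K" (3x3 intrinsics, pixels), "extrinsics" (4x4, takes a point from world to camera coordinates); the wrist camera has in their place "tool_from_camera" (4x4, takes a point from camera to tool coordinates, whose origin is the TCP and whose axes are the flange's). Camera axes: x right, y down, z forward; pixel columns grow to the right and rows downward; lengths in m; the calibration is good to about 2 mm. A picture is of the moment at which its call begins: read the wrist's pose just before it.
- robot.sign_off(): hands the job in, once; it reports no verdict.
The state is a dict: "time_s": time; "joint_pos": joint angles; "dq": joint speeds; "joint_efforts": joint torques, N m; "position": TCP position; "tool_rot": TCP orientation; "wrist_force": force on the tool from outside, world axes, zero at the start; "moment": the same for the moment, N m; "grip_width": finger opening in m.
Only numpy, scipy, OpenCV 4.12 (cv2) and the standard library are available. Lean on these libraries where they do the work, as an engineer would, in place of code of your own. Each camera call takes 0.05 s, during which the arm holds its last target.

### The job

First push the aluminium light module along its dock, towards the grey hood, until you feel it meet the stop hidden in the hood. Then take the cover plate with four holes by its rib handle and hold it level, hovering about 10 mm above the module without touching it, so that each of the module's four threaded holes shows through a hole of the plate (either way round), ready for a colleague to start the screws. Finish while still holding the plate there; leave the two-hole plate and everything else on the bench where it is.

Things in the scene. Friction and masses are not known exactly. Their poses are not given: they have to be found in the camera images.
- dock: Fixed slide dock: grey base plate 320 x 130 x 8 mm, two aluminium side rails (tops 26 above the bench), and at the +x end a grey hood 58 long, 130 wide, top 48 above the bench, mouth at x = +102 mm; the stop is inside it, out of sight. Origin: centre of the underside, on the bench. x: along the rails towards the hood (push direction), z up. The -x end (x = -160) is open.
- module_top (a point): Centre of the top face of the light module: a loose aluminium block 130 (x) x 100 (y) x 36 mm lying on the dock's base between the rails, top 44 mm above the bench; axes as the dock's. Four threaded holes, 8 mm in diameter, in this face at x = +-50, y = +-35 mm from this point, a white window 74 x 46 between them. Push on its plain -x end face, 65 mm from this point.
- module: The light module as a whole; origin at the centre of the block's underside, 36 mm below module_top. 0.35 to 0.7 kg, 1.5 mm play to each rail. A steel tongue (70 wide, 55 long) on its +x end enters the hood and meets the rigid stop. It starts 35 to 75 mm short of the stop; sliding takes 1 to 7 N. When home, about 12 mm remain between the block and the hood.
- module_hole_a (a point): Mouth of the module's threaded hole at (+50, +35) mm from module_top.
- module_hole_b (a point): Mouth of the module's threaded hole diagonally opposite, at (-50, -35) mm from module_top.
- cover_grip (a point): On the handle of the cover plate to use, over the plate's centre, 30 mm above the plate's underside. x along the plate's long side and the handle, z up. The handle is an aluminium rib standing on the plate's middle, 70 mm long (x), 14 thick (y), 40 high above the plate's top (its top is 45 above the plate's underside). Grip it across its thickness.
- cover: The cover plate to use: loose dark steel plate 130 (x) x 100 (y) x 5 mm with four 16 mm holes near its corners (x = +-50, y = +-35 mm), lying flat on the bench, 0.22 to 0.37 kg. Origin: centre of its underside, 30 mm below cover_grip.
- cover_hole_a (a point): Cover plate's hole at (+50, +35) mm from its centre, at the underside.
- cover_hole_b (a point): Cover plate's hole diagonally opposite, at (-50, -35) mm from its centre, at the underside.
- other_cover_grip (a point): Another cover plate, not to be used: same size and handle, but with only two 16 mm holes, at x = +-50, y = 0 mm. This point: as cover_grip. The two plates may lie in either place.
- tube_rack: Bystander, leave alone: grey tube rack 80 x 125 x 46 mm with rows of white tube caps. Origin: centre of its underside (not to be moved).
- timer: Bystander, leave alone: flat white bench timer 60 x 75 x 20 mm. Origin: centre of its underside (not to be moved).
- adapter: Bystander, leave alone: black power adapter block 50 x 114 x 32 mm. Origin: centre of its underside (not to be moved).
- hex_key: Bystander, leave alone: dark steel L-shaped hex key, 95 x 30 x 8 mm, lying flat. Origin: centre of its underside (not to be moved).
- screw_tray: Bystander, leave alone: clear open tray 90 x 70 x 22 mm with four thumbscrews. Origin: centre of its underside (not to be moved).
- jar: Bystander, leave alone: amber glass jar with cap, 60 diameter, 85 mm high. Origin: centre of its underside (not to be moved).
There are look-alikes about, which are no part of the job. What is shaped like the cover but purple is not meant. Leave any blue look-alike of the module alone.

How it is judged (in metres and radians):
On the way, in this order (a step that is already met when the one before it is completed fails the run):
1. the module is pushed home against the stop in the hood (x of module_top in the frame of dock above 0.023 m), for 0.2 s.
2. the four-hole plate is lifted clear of the bench in the fingers (height (world z) of cover_grip above 0.05 m and contact force between the fingers and cover above 1 N), for 0.2 s.
At the end, for the whole second after the job is handed in: The module is within 2 mm of its stop; the plate is held still by the fingers, level within 4 degrees, its underside 4 to 20 mm above the module's top, touching neither module nor dock, and the holes lie within 4 mm horizontally of the threaded holes (either way round) (x of module_top in the frame of dock above 0.023 m and ((horizontal distance between cover_hole_a and module_hole_a below 0.004 m and horizontal distance between cover_hole_b and module_hole_b below 0.004 m) or (horizontal distance between cover_hole_a and module_hole_b below 0.004 m and horizontal distance between cover_hole_b and module_hole_a below 0.004 m)) and z of cover_grip in the frame of module_top between 0.034 and 0.05 m and angle between cover_grip's own z axis and vertical below 0.07 rad and contact force between the fingers and cover above 1 N and contact force between cover and module below 0.2 N and contact force between cover and dock below 0.2 N and linear speed of cover below 0.02 m/s); the arm keeps its last pose, push and grip.
It fails at once if the two-hole plate is moved by more than 25 mm or lifted (distance of other_cover_grip from where it was at the start of the episode above 0.025 m).
It fails at once if another thing on the bench is moved by more than 30 mm (distance of any of tube_rack, timer, adapter, hex_key, screw_tray, jar from where it was at the start of the episode above 0.03 m).
It also fails if it takes over 64 s, if anything falls off the work surface, if the arm or the gripper's body presses on something with over 40 N, if the wrist force passes 120 N, or if a joint passes its speed limit or range.

## Working session

There is one attempt and no reset: what is moved stays moved. The work goes in short steps, Python scripts to look and compute and a tool call to move; the robot and the scene stay as the last step left them, time stands still between calls to the robot, and variables do not carry over. Pictures are saved under pics/ and viewed, and the job is handed in when it is done.

Besides the shell and the picture viewer there is one more tool, called after "Request:" as a command line: name --argument value ..., lists and objects as JSON in quotes. arm_command: Moves the arm, as the interface text tells. Shift numbers are shares of 0.12 m and turn numbers shares of pi rad, none past 1 either way. Its arguments: {"type":"object","properties":{"motion":{"type":"array","items":{"type":"array","items":{"type":"array","items":{"type":"number"}}}},"force":{"type":"number"}},"required":["motion"]}

```bash
mkdir -p pics
cat > h.py <<'E'
import numpy as np, cv2
from plant import robot
from scipy.spatial.transform import Rotation as R
def grab(n,tag):
    o=robot.get_obs(); d=robot.get_image(n)
    cv2.imwrite(f'pics/{tag}.png',d['img']); 
    np.savez(f'pics/{tag}.npz',**{k:v for k,v in d.items()},pos=o['position'],rot=o['tool_rot'])
    return d
def cam(d):
    """world_from_camera"""
    if 'extrinsics' in d: return np.linalg.inv(d['extrinsics'])
    T=np.eye(4);T[:3,:3]=R.from_euler('xyz',d['rot'],degrees=True).as_matrix();T[:3,3]=d['pos']
    return T@d['tool_from_camera']
def onplane(d,uv,z):
    W=cam(d); uv=np.atleast_2d(uv).astype(float)
    r=np.c_[uv,np.ones(len(uv))]@np.linalg.inv(d['K']).T@W[:3,:3].T
    c=W[:3,3]; return c+r*((z-c[2])/r[:,2])[:,None]
def load(tag): return dict(np.load(f'pics/{tag}.npz'))
E
python3 - <<'E'
from h import *
print(robot.get_obs())
for n in ('scene','top','wrist'):
    d=grab(n,n+'0'); print(n,d['K'].tolist(), {k:np.round(v,3).tolist() for k,v in d.items() if k in('extrinsics','tool_from_camera')})
E
```

```text
{'time_s': 0.0, 'joint_pos': array([-73.2355598 ,  19.13030437,   2.28549501,  84.01114529,
        -0.76724096,  76.96698574,  -3.35349023]), 'dq': array([-0.10853334,  0.06483248, -0.06284249, -0.08271459, -0.04430665,
       -0.06449945,  0.01271903]), 'joint_efforts': array([ 6.52631679e-04, -6.56381965e+01,  1.33499231e+00, -4.03789580e+01,
       -5.98203856e-02,  4.51024971e-02,  1.68690685e-04]), 'position': array([0.24805789, 0.60028677, 0.22167518]), 'tool_rot': array([-1.79907073e+02,  7.07419266e-03,  1.57548423e+02]), 'wrist_force': array([-0.17278866,  0.41937342, -1.34157679]), 'moment': array([ 0.06910456,  0.0192116 , -0.00373485]), 'grip_width': 0.08686888793710712}
scene [[552.6096199273954, 0.0, 318.58031886417115], [0.0, 552.6096199273954, 243.36583637695185], [0.0, 0.0, 1.0]] {'extrinsics': [[-0.683, 0.73, -0.013, 0.382], [0.433, 0.391, -0.812, -0.179], [-0.588, -0.56, -0.584, 1.391], [0.0, 0.0, 0.0, 1.0]]}
top [[473.1324518968716, 0.0, 318.43136167836315], [0.0, 473.1324518968716, 235.3102238061139], [0.0, 0.0, 1.0]] {'extrinsics': [[0.004, -1.0, -0.005, -0.021], [-0.988, -0.003, -0.152, 0.543], [0.151, 0.006, -0.988, 0.937], [0.0, 0.0, 0.0, 1.0]]}
wrist [[360.00830695222055, 0.0, 327.5388878714696], [0.0, 360.00830695222055, 243.30755354259026], [0.0, 0.0, 1.0]] {'tool_from_camera': [[0.0, -0.968, -0.251, 0.068], [1.0, -0.0, 0.0, 0.0], [-0.0, -0.251, 0.968, -0.162], [0.0, 0.0, 0.0, 1.0]]}
```

View pics/top0.png

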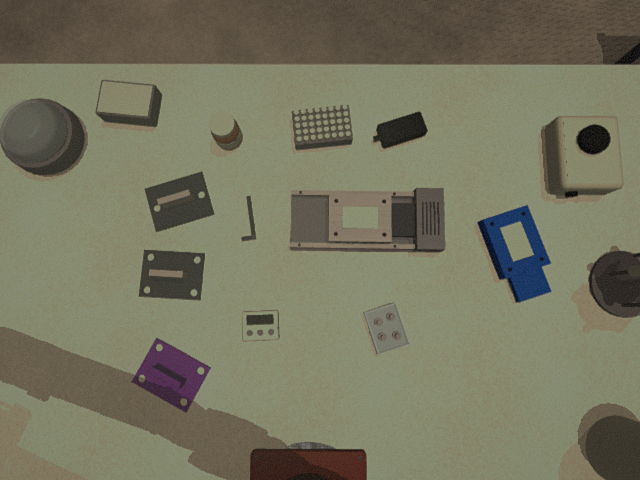

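View pics/scene0.png

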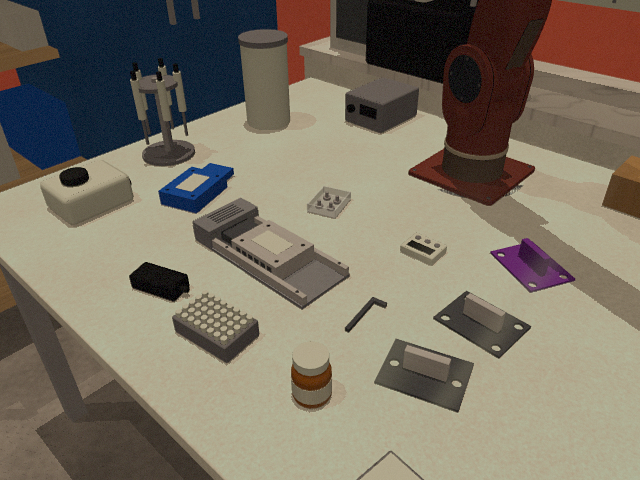

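View pics/wrist0.png

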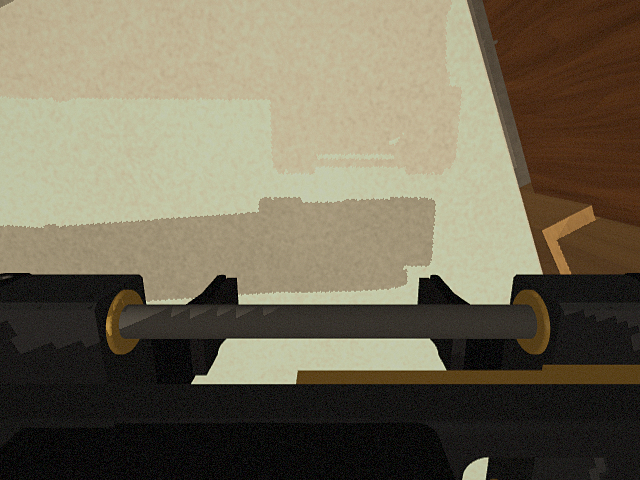

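The top view shows the module at about (360,217) in the dock, with the hood to the right at (430,219). The four-hole plate is at about (172,274) and the two-hole plate at (180,201). The purple plate and the blue module are decoys. I'll measure next.

Run:
```python
from h import *
d=load('top0'); im=d['img']
a=cv2.resize(im[170:320,120:270],None,fx=4,fy=4,interpolation=cv2.INTER_CUBIC)
b=cv2.resize(im[175:265,280:460],None,fx=4,fy=4,interpolation=cv2.INTER_CUBIC)
cv2.imwrite('pics/za.png',a);cv2.imwrite('pics/zb.png',b)
print(cam(d)[:3,3])
for n,uv,z in [('mod',(360,217),.044),('cover',(172,274),.005),('other',(180,201),.005),('hood',(430,219),.048),('jar',(225,130),.085),('hex',(250,220),.0),('timer',(261,325),.02),('modleft',(329,216),.044),('dockleft',(291,220),.026)]:
    p=onplane(d,uv,z)[0]; print(n,p.round(3),np.hypot(*p[:2]).round(3))
```

```text
[ 0.39513309 -0.02472933  1.00860379]
mod [ 0.582 -0.105  0.044] 0.591
cover [0.465 0.291 0.005] 0.549
other [0.623 0.282 0.005] 0.684
hood [ 0.577 -0.249  0.048] 0.629
jar [0.754 0.173 0.085] 0.774
hex [0.583 0.13  0.   ] 0.597
timer [0.36  0.098 0.02 ] 0.373
modleft [ 0.584 -0.041  0.044] 0.585
dockleft [0.578 0.039 0.026] 0.58
```

View pics/za.png

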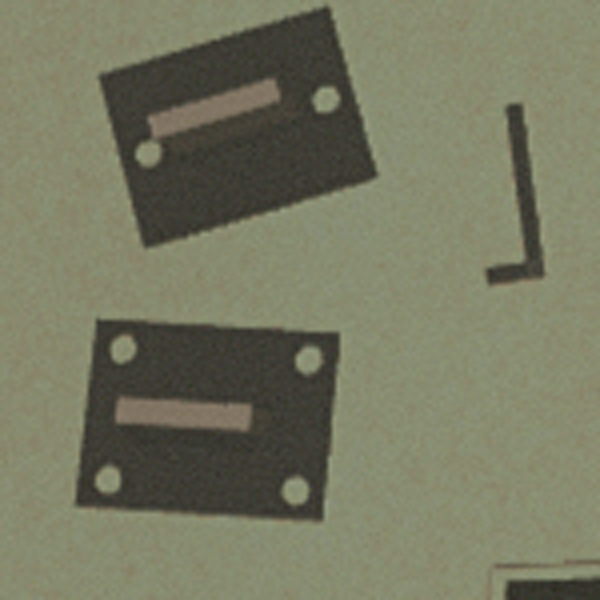

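View pics/zb.png

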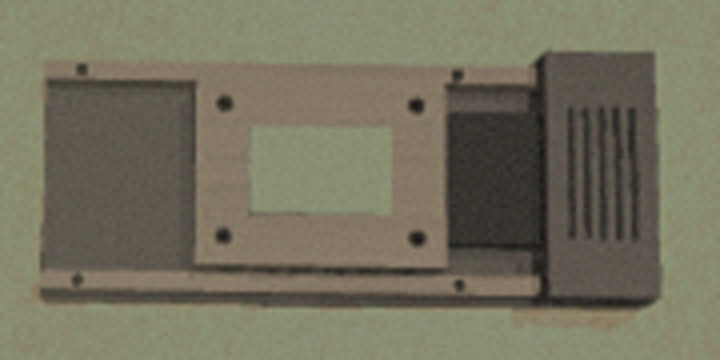

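Run:
```python
from h import *
d=load('top0'); im=d['img']; g=cv2.cvtColor(im,cv2.COLOR_BGR2GRAY).astype(float)
def cen(u,v,dark,r=4):
    u,v=int(round(u)),int(round(v))
    w=g[v-r:v+r+1,u-r:u+r+1]; w=(np.median(w)-w) if dark else (w-np.median(w)); w=np.clip(w-0.25*w.max(),0,None)
    yy,xx=np.mgrid[v-r:v+r+1,u-r:u+r+1]; return (w*xx).sum()/w.sum(),(w*yy).sum()/w.sum()
H=np.array([cen(280+x/4,175+y/4,True,3) for x,y in [(224,103),(416,105),(417,238),(223,236)]])
P=onplane(d,H,.044); print(H.round(1).tolist(),P.round(4).tolist(),'mod c',P.mean(0))
e=P[1]-P[0]+P[2]-P[3]; print('sides',np.linalg.norm(P[1]-P[0]),np.linalg.norm(P[2]-P[1]),'yaw',np.degrees(np.arctan2(e[1],e[0])))
# cover holes: white; threshold
C=[]
for x,y in [(123,349),(309,360),(295,490),(109,480)]:
    u,v=int(120+x/4),int(170+y/4); r=5
    w=g[v-r:v+r+1,u-r:u+r+1]; m=(w>75).astype(np.uint8); n,l,s,c=cv2.connectedComponentsWithStats(m,connectivity=4)
    k=l[r,r]; C.append(c[k]+[u-r,v-r]); print(s[k,4])
Q=onplane(d,C,.003); print(np.round(C,1).tolist(),Q.round(4).tolist(),'cov c',Q.mean(0))
e=Q[1]-Q[0]+Q[2]-Q[3]; print('sides',np.linalg.norm(Q[1]-Q[0]),np.linalg.norm(Q[2]-Q[1]),'yaw',np.degrees(np.arctan2(e[1],e[0])))
# rail screws & hood mouth
S=onplane(d,[(280+x/4,175+y/4) for x,y in [(82,69),(457,75),(460,285),(77,280)]],.026);print(S.round(4).tolist())
e=S[1]-S[0]+S[2]-S[3];print('dock yaw',np.degrees(np.arctan2(e[1],e[0])))
M=onplane(d,[(280+x/4,175+y/4) for x,y in [(547,52),(547,298)]],.048);print('hood mouth',M.round(4).tolist())
D=onplane(d,[(280+x/4,175+y/4) for x,y in [(45,72),(40,285)]],.026);print('dock end',D.round(4).tolist())
# rib top
hsv=cv2.cvtColor(im,cv2.COLOR_BGR2HSV);
w=im[255:292,142:202].astype(int); m=((w.max(2)-w.min(2)<60)&(w[...,2]>w[...,1])&(w.sum(2)>250)).astype(np.uint8)
n,l,s,c=cv2.connectedComponentsWithStats(m); print(s.tolist(),(onplane(d,c+[142,255],.045)).round(4).tolist())
```

```text
[[335.7, 200.4], [383.6, 201.0], [383.8, 234.2], [335.4, 233.5]] [[0.6167, -0.055, 0.044], [0.6158, -0.1549, 0.044], [0.5457, -0.1541, 0.044], [0.5468, -0.0542, 0.044]] mod c [ 0.58124657 -0.1045553   0.044     ]
sides 0.09981580956360306 0.07013212870724668 yaw -90.58498931997431
46
46
46
43
[[150.2, 256.6], [196.9, 259.5], [193.3, 292.3], [146.8, 289.6]] [[0.5021, 0.3407, 0.003], [0.4961, 0.2405, 0.003], [0.4266, 0.2449, 0.003], [0.432, 0.3439, 0.003]] cov c [0.46418734 0.29248681 0.003     ]
sides 0.1003824869910322 0.06972860985187873 yaw -93.26034242759211
[[0.6385, 0.0194, 0.026], [0.6357, -0.1802, 0.026], [0.5231, -0.1794, 0.026], [0.5251, 0.0209, 0.026]]
dock yaw -90.6853079245517
hood mouth [[0.6427, -0.2238, 0.048], [0.5136, -0.2202, 0.048]]
dock end [[0.6368, 0.0391, 0.026], [0.5224, 0.0403, 0.026]]
[[0, 0, 60, 37, 1986], [0, 0, 2, 1, 2], [6, 0, 1, 1, 1], [52, 1, 3, 3, 3], [58, 3, 1, 3, 3], [9, 5, 1, 1, 1], [7, 14, 34, 9, 217], [3, 32, 1, 1, 1], [6, 32, 2, 2, 3], [2, 34, 2, 1, 2], [50, 34, 1, 1, 1]] [[0.4641, 0.2786, 0.045], [0.5009, 0.3415, 0.045], [0.5009, 0.3302, 0.045], [0.4971, 0.2334, 0.045], [0.493, 0.223, 0.045], [0.4906, 0.3234, 0.045], [0.4642, 0.2924, 0.045], [0.4356, 0.3324, 0.045], [0.4349, 0.3256, 0.045], [0.4315, 0.3332, 0.045], [0.4319, 0.2367, 0.045]]
```

Request:
arm_command --motion '[[[0,-1,-0.8,0,0,0,0.379],[0,-1,-0.8,0,0,0,0.379],[0,-1,-0.8,0,0,0,0.379],[0,-1,-0.8,0,0,0,0.379],[0,-1,-0.8,0,0,0,0.379],[0,-1,-0.8,0,0,0,0.379],[0,-1,-0.8,0,0,0,0.379],[0,-1,-0.8,0,0,0,0.379],[0,-1,-0.8,0,0,0,0.379],[0,-1,-0.8,0,0,0,0.379],[0,-1,-0.8,0,0,0,0.379]]]'

```text
time_s: 1.07
position: [0.3224, 0.466, 0.2223]
tool_rot: [-180.0, 0.0, 89.1]
wrist_force: [-0.7, 0.6, -0.1]
grip_width: 0.022
```

Request:
arm_command --motion '[[[0,-1,0.55,0,0,0,0],[0,-1,0.55,0,0,0,0],[0,-1,0.55,0,0,0,0],[0,-1,0.55,0,0,0,0]]]'

```text
time_s: 1.4
position: [0.3906, 0.3392, 0.2227]
tool_rot: [179.9, 0.1, 89.1]
wrist_force: [1.0, 0.3, 0.2]
grip_width: 0.0017
```

Request:
arm_command --motion '[[[0,-1,0.55,0,0,0,0],[0,-1,0.55,0,0,0,0],[0,-1,0.55,0,0,0,0],[0,-1,0.55,0,0,0,0]]]'

```text
time_s: 1.73
position: [0.4545, 0.2182, 0.2229]
tool_rot: [179.9, 0.1, 89.1]
wrist_force: [0.4, -0.4, 0.4]
grip_width: -0.0
```

Request:
arm_command --motion '[[[0,-1,0.55,0,0,0,0],[0,-1,0.55,0,0,0,0],[0,-1,0.55,0,0,0,0],[0,-1,0.55,0,0,0,0]]]'

```text
time_s: 2.07
position: [0.5184, 0.0972, 0.223]
tool_rot: [179.9, 0.1, 89.1]
wrist_force: [-0.9, 0.5, 0.9]
grip_width: 0.0005
```

Request:
arm_command --motion '[[[0,-0.81,0.545,0,0,0,0],[0,-0.81,0.545,0,0,0,0],[0,-0.81,0.545,0,0,0,0],[0,-0.81,0.545,1,0,0,0],[0,-0.81,0.545,1,0,0,0],[0,-0.81,0.545,1,0,0,0],[0,-0.81,0.545,1,0,0,0]]]'

```text
time_s: 2.65
position: [0.5759, 0.0059, 0.0957]
tool_rot: [-179.4, 0.1, 89.5]
wrist_force: [-1.4, 1.0, -1.0]
grip_width: 0.0005
```

Run:
```python
from h import *
o=robot.get_obs();print(o['position'],o['tool_rot'],o['wrist_force'])
grab('wrist','wrist1')
```

```text
[0.5758802  0.00592087 0.09569163] [-1.79391818e+02  1.30191536e-01  8.94555256e+01] [-1.41313932  1.03891344 -0.99728809]
```

View pics/wrist1.png

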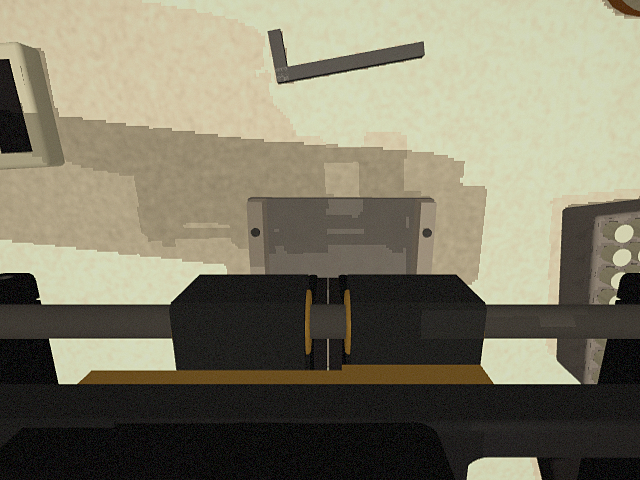

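The fingers sit between the rails (256 and 427 px), about 6 mm toward −x, and still settling. I'll go down.

Request:
arm_command --motion '[[[0,0,0,0,0,0,0],[0,0,0,0.3,0,0,0],[0,0,0,0.5,0,0,0],[0,0,0,0.6,0,0,0],[0,0,0,0.6,0,0,0],[0,0,0,0.6,0,0,0]]]'

```text
time_s: 3.2
position: [0.5817, 0.006, 0.0325]
tool_rot: [179.9, -0.0, 89.4]
wrist_force: [0.8, 0.2, -0.5]
grip_width: 0.0002
```

Request:
arm_command --motion '[[[0,0,0,0.09,0,0,0],[0,-0.1,0,0.09,0,0,0],[0,-0.2,0,0.09,0,0,0],[0,-0.25,0,0.09,0,0,0],[0,-0.3,0,0.09,0,0,0],[0,-0.33,0,0.09,0,0,0],[0,-0.36,0,0.09,0,0,0],[0,-0.39,0,0.09,0,0,0],[0,-0.42,0,0.09,0,0,0]]]'

```text
time_s: 3.95
position: [0.5801, -0.0441, 0.0199]
tool_rot: [180.0, -0.0, 89.4]
wrist_force: [0.4, 4.4, 2.5]
grip_width: 0.0006
```

Request:
arm_command --motion '[[[0,-0.03,0,0,0,0,0],[0,-0.06,0,0,0,0,0],[0,-0.09,0,0,0,0,0],[0,-0.115,0,0,0,0,0],[0,-0.14,0,0,0,0,0]]]'

```text
time_s: 4.37
position: [0.5797, -0.0616, 0.0198]
tool_rot: [-180.0, -0.0, 89.3]
wrist_force: [0.7, 3.8, 3.2]
grip_width: 0.0008
```

Request:
arm_command --motion '[[[0,-0.015,0,0,0,0,0],[0,-0.03,0,0,0,0,0],[0,-0.03,0,0,0,0,0]]]'

```text
time_s: 4.62
position: [0.5796, -0.0655, 0.0197]
tool_rot: [-180.0, 0.0, 89.3]
wrist_force: [-0.0, 1.6, 1.2]
grip_width: 0.0002
```

Request:
arm_command --motion '[[[0,-0.012,0,0,0,0,0],[0,-0.025,0,0,0,0,0],[0,-0.025,0,0,0,0,0]]]'

```text
time_s: 4.87
position: [0.5796, -0.0673, 0.0197]
tool_rot: [-180.0, -0.0, 89.4]
wrist_force: [0.1, 5.3, 2.9]
grip_width: 0.0003
```

Request:
arm_command --motion '[[[0,-0.012,0,0,0,0,0],[0,-0.025,0,0,0,0,0],[0,-0.025,0,0,0,0,0]]]'

```text
time_s: 5.12
position: [0.5796, -0.0674, 0.0197]
tool_rot: [-179.9, -0.2, 89.5]
wrist_force: [-1.9, 13.0, 6.1]
grip_width: 0.0006
```

Request:
arm_command --motion '[[[0,-0.015,0,0,0,0,0],[0,-0.03,0,0,0,0,0],[0,-0.03,0,0,0,0,0],[0,-0.03,0,0,0,0,0]]]'

```text
time_s: 5.45
position: [0.5796, -0.0674, 0.0197]
tool_rot: [-179.9, -0.4, 89.6]
wrist_force: [-2.4, 23.1, 8.5]
grip_width: 0.0008
```

Run:
```python
from h import *
o=robot.get_obs();print(o['position'],o['tool_rot'],o['wrist_force'])
d=grab('top','top1');cv2.imwrite('pics/t1z.png',cv2.resize(d['img'][140:340,240:460],None,fx=3,fy=3,interpolation=cv2.INTER_CUBIC))
```

```text
[ 0.57957033 -0.06742292  0.01974336] [-179.90451055   -0.43796207   89.61373082] [-2.43617332 23.1121645   8.46948319]
```

View pics/t1z.png

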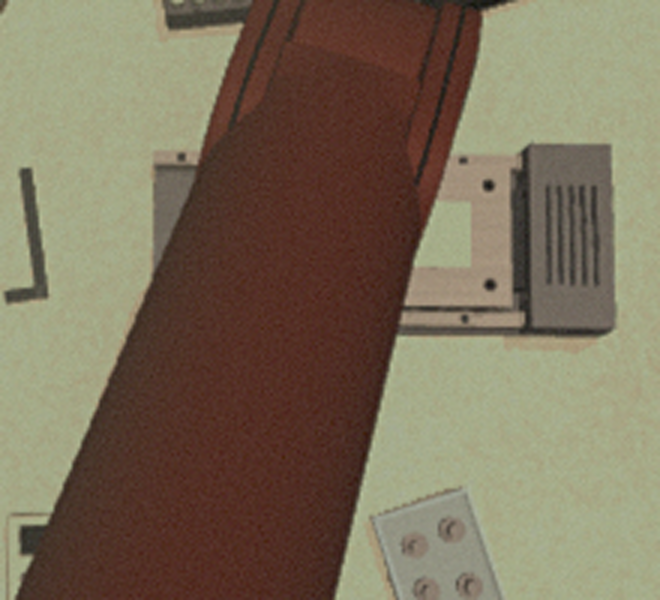

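The force climbed 5→13→23 N while the TCP stayed at y=−0.0674, so the stop is met. In the picture the block lies close to the hood, with the arm covering its left half. I'll back off and go up.

Request:
arm_command --motion '[[[0,0.1,0,0,0,0,0],[0,0.2,0,0,0,0,0],[0,0.2,0,-0.3,0,0,0],[0,0.2,0,-1,0,0,0],[1,0.3,0,-1,0,0,0],[1,0.6,0,-1,0,0,0],[1,1,0,-1,0,0,0]]]'

```text
time_s: 6.08
position: [0.5827, 0.0364, 0.143]
tool_rot: [179.7, 0.0, 88.9]
wrist_force: [1.3, 1.5, -0.1]
grip_width: 0.0136
```

Request:
arm_command --motion '[[[1,1,-0.45,0,0,0,0.014],[1,1,-0.45,0,0,0,0.014],[1,1,-0.45,0,0,0,0.014],[1,1,-0.45,0,0,0,0.014]]]'

```text
time_s: 6.42
position: [0.525, 0.1671, 0.1391]
tool_rot: [-179.9, -0.1, 87.3]
wrist_force: [-0.1, 1.7, -0.4]
grip_width: 0.0394
```

Request:
arm_command --motion '[[[1,0.95,-0.5,0,0,0,0],[1,0.95,-0.5,0,0,0,0],[1,0.95,-0.5,0,0,0,0],[1,0.95,-0.5,0,0,0,0],[1,0.95,-0.5,0,0,0,0]]]'

```text
time_s: 6.83
position: [0.4732, 0.2795, 0.1392]
tool_rot: [-180.0, 0.0, 87.1]
wrist_force: [-0.7, -0.5, 0.2]
grip_width: 0.0726
```

Run:
```python
from h import *
o=robot.get_obs();print(o['time_s'],o['position'],o['tool_rot'],o['wrist_force'],o['grip_width'])
d=grab('top','top2');grab('wrist','wrist2')
```

```text
6.8333 [0.47318737 0.27954412 0.13921037] [-1.79982505e+02  3.76544272e-02  8.71071471e+01] [-0.70261246 -0.52014284  0.23146248] 0.07257286130686187
```

View pics/top2.png

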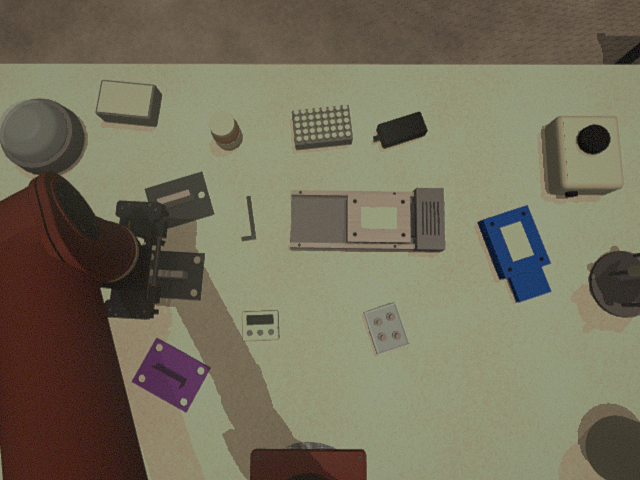

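View pics/wrist2.png

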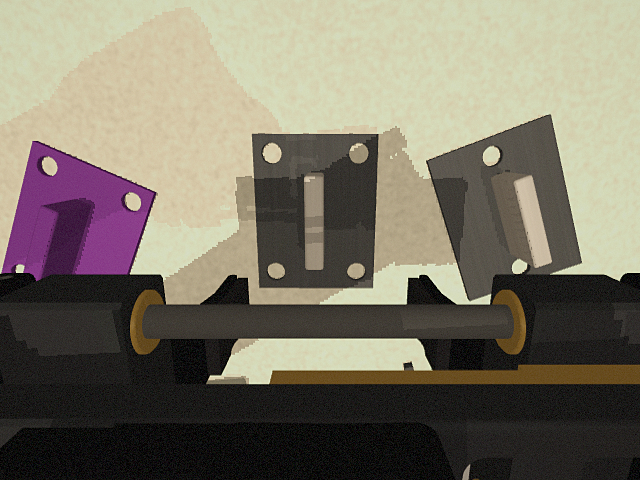

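The wrist view shows the four-hole plate between the open fingers, with holes at (272,153), (359,153), (276,271) and (356,271). The top view shows the module home and clear of the arm. I'll measure both.

```bash
cat >> h.py <<'E'
def modc(d,pts):
    g=cv2.cvtColor(d['img'],cv2.COLOR_BGR2GRAY).astype(float); o=[]
    for u,v in pts:
        r=3; w=g[v-r:v+r+1,u-r:u+r+1]; w=np.median(w)-w; w=np.clip(w-.25*w.max(),0,None)
        yy,xx=np.mgrid[v-r:v+r+1,u-r:u+r+1]; o.append(((w*xx).sum()/w.sum(),(w*yy).sum()/w.sum()))
    return np.array(o)
def blob(d,pts,r,t):
    g=cv2.cvtColor(d['img'],cv2.COLOR_BGR2GRAY); o=[]
    for u,v in pts:
        m=(g[v-r:v+r+1,u-r:u+r+1]>t).astype(np.uint8); n,l,s,c=cv2.connectedComponentsWithStats(m,connectivity=4); k=l[r,r]; o.append(c[k]+[u-r,v-r]); print(s[k].tolist(),end=' ')
    return np.array(o)
def rect(P):
    a=P[1]-P[0]+P[2]-P[3]; print('c',P.mean(0).round(4),'sides',np.linalg.norm(P[1]-P[0]).round(4),np.linalg.norm(P[2]-P[1]).round(4),'yaw',np.degrees(np.arctan2(a[1],a[0])).round(2))
E
python3 - <<'E'
from h import *
d=load('top2'); H=modc(d,[(354,200),(402,201),(402,234),(354,234)]); print(H.round(1).tolist()); rect(onplane(d,H,.044))
S=modc(d,[(300,192),(394,194),(395,246),(299,245)]);print(S.round(1).tolist());rect(onplane(d,S,.026))
w=load('wrist2'); B=blob(w,[(272,153),(276,271),(356,271),(359,153)],14,110); print(B.round(1).tolist())
for z in(.003,.005): rect(onplane(w,B,z))
E
```

```text
[[354.4, 200.7], [402.4, 201.4], [402.9, 234.5], [354.5, 233.8]]
c [ 0.5807 -0.1437  0.044 ] sides 0.0998 0.0698 yaw -90.63
[[300.0, 193.4], [394.0, 193.1], [395.0, 245.8], [298.8, 246.3]]
c [ 0.5798 -0.0792  0.026 ] sides 0.2001 0.1131 yaw -89.58
[4, 4, 20, 20, 300] [6, 6, 17, 16, 214] [5, 6, 18, 16, 218] [4, 4, 19, 20, 304] [[271.7, 152.6], [275.9, 270.3], [355.7, 270.4], [358.2, 152.7]]
c [0.4652 0.2942 0.003 ] sides 0.0998 0.0698 yaw -93.16
c [0.4653 0.2945 0.005 ] sides 0.0991 0.0694 yaw -93.16
```

Request:
arm_command --motion '[[[1,0,0,0.6,0,0,0],[1,0,0,0.6,0,0,0],[1,0,0,0.6,0,0,0],[1,0,0,0.6,0,0,0]]]'

```text
time_s: 7.27
position: [0.4748, 0.2745, 0.0671]
tool_rot: [-179.9, 0.2, 86.6]
wrist_force: [-0.1, 0.2, 1.2]
grip_width: 0.0866
```

Request:
arm_command --motion '[[[1,0.152,-0.093,0,0,0,0],[1,0.152,-0.093,0.1,0,0,0],[1,0.152,-0.093,0.25,0,0,0],[1,0.152,-0.093,0.4,0,0,0],[1,0.152,-0.093,0.46,0,0,0],[1,0.152,-0.093,0.46,0,0,0]]]'

```text
time_s: 7.77
position: [0.4647, 0.2951, 0.0123]
tool_rot: [-180.0, 0.1, 86.8]
wrist_force: [-0.8, -0.1, 0.5]
grip_width: 0.0868
```

Request:
arm_command --motion '[[[0,0,0,0,0,0,0],[0,0,0,0,0,0,0],[0,0,0,0,0,0,0],[0,0,0,0,0,0,0],[0,0,0,0,0,0,0],[0,0,0,0,0,0,0],[0,0,0,0,0,0,0],[0,0,0,0,0,0,0],[0,0,0,0,0,0,0]]]' --force 40

```text
time_s: 8.52
position: [0.4645, 0.2958, 0.0125]
tool_rot: [-180.0, 0.0, 86.8]
wrist_force: [0.0, 0.0, -0.3]
grip_width: 0.0349
```

Request:
arm_command --motion '[[[0,0,0,-0.1,0,0,0],[0,0,0,-0.3,0,0,0],[0,0,0,-0.6,0,0,0],[0,0,0,-0.9,0,0,0],[0,0,0,-0.9,0,0,0],[0,0,0,-0.9,0,0,0],[0,0,0,-0.9,0,0,0]]]'

```text
time_s: 9.1
position: [0.4644, 0.2958, 0.121]
tool_rot: [180.0, -0.0, 86.8]
wrist_force: [-0.1, 0.2, -0.7]
grip_width: 0.0011
```

Run:
```python
from h import *
o=robot.get_obs();print(o['time_s'],o['position'],o['tool_rot'],o['wrist_force'],o['grip_width'])
grab('wrist','wrist3');grab('top','top3')
```

```text
9.1 [0.4644493  0.29582505 0.12103157] [ 1.79992851e+02 -3.29260037e-02  8.68135744e+01] [-0.08157719  0.18287615 -0.74674707] 0.0010645985100973339
```

View pics/wrist3.png

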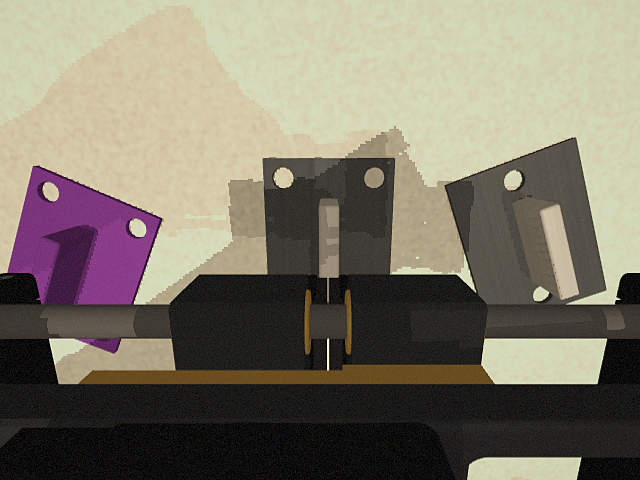

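View pics/top3.png

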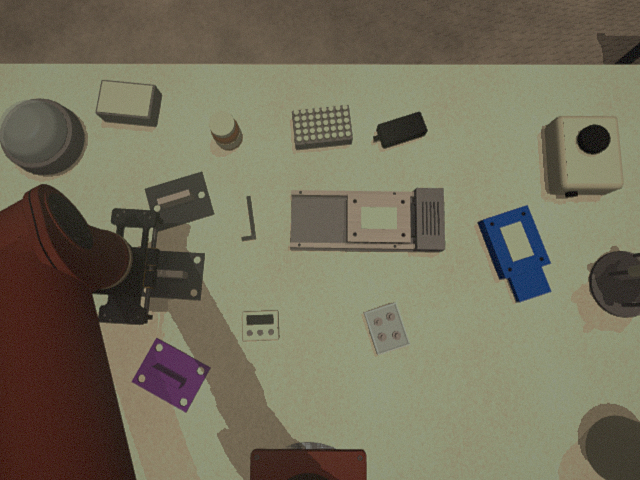

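I lifted before the slow fingers had closed: the gap was still 35 mm when the lift began. The plate still lies on the bench, undisturbed. I'll reopen, go down again and wait longer for the fingers.

Request:
arm_command --motion '[[[1,-0.017,0,0,0,0,0],[1,-0.017,0,0,0,0,0],[1,-0.017,0,0,0,0,0],[1,-0.017,0,0,0,0,0],[1,-0.017,0,0,0,0,0],[1,-0.017,0,0,0,0,0],[1,-0.017,0,0,0,0,0],[1,-0.017,0,0,0,0,0],[1,-0.017,0,0,0,0,0],[1,-0.017,0,0,0,0,0]]]'

```text
time_s: 10.03
position: [0.4645, 0.2938, 0.1206]
tool_rot: [180.0, -0.0, 86.8]
wrist_force: [0.2, 0.2, -0.0]
grip_width: 0.0591
```

Request:
arm_command --motion '[[[1,0,0,0.3,0,0,0],[1,0,0,0.6,0,0,0],[1,0,0,0.8,0,0,0],[1,0,0,0.91,0,0,0],[1,0,0,0.91,0,0,0],[1,0,0,0.91,0,0,0]]]'

```text
time_s: 10.53
position: [0.4643, 0.2934, 0.0112]
tool_rot: [-180.0, 0.1, 86.8]
wrist_force: [0.4, 0.1, 0.4]
grip_width: 0.0864
```

Request:
arm_command --motion '[[[0,0,0,0,0,0,0],[0,0,0,0,0,0,0],[0,0,0,0,0,0,0],[0,0,0,0,0,0,0],[0,0,0,0,0,0,0],[0,0,0,0,0,0,0],[0,0,0,0,0,0,0],[0,0,0,0,0,0,0],[0,0,0,0,0,0,0],[0,0,0,0,0,0,0],[0,0,0,0,0,0,0],[0,0,0,0,0,0,0]]]' --force 40

```text
time_s: 11.53
position: [0.4645, 0.2938, 0.0113]
tool_rot: [180.0, 0.0, 86.8]
wrist_force: [4.5, 0.0, -0.9]
grip_width: 0.0149
```

Request:
arm_command --motion '[[[0,0,0,0,0,0,0],[0,0,0,0,0,0,0],[0,0,0,0,0,0,0],[0,0,0,0,0,0,0],[0,0,0,0,0,0,0],[0,0,0,0,0,0,0]]]'

```text
time_s: 12.03
position: [0.4645, 0.2937, 0.0113]
tool_rot: [180.0, 0.0, 86.8]
wrist_force: [1.6, 0.6, -1.0]
grip_width: 0.0141
```

Gripped at 14.1 mm, the rib's thickness. Now the lift.

Request:
arm_command --motion '[[[0,0,0,-0.05,0,0,0],[0,0,0,-0.2,0,0,0],[0,0,0,-0.5,0,0,0],[0,0,0,-0.9,0,0,0],[0,0,0,-1,0,0,0],[0,0,0,-1,0,0,0],[0,0,0,-1,0,0,0]]]'

```text
time_s: 12.62
position: [0.4647, 0.2941, 0.1323]
tool_rot: [179.9, -0.1, 86.8]
wrist_force: [-0.1, -1.3, -3.3]
grip_width: 0.0138
```

Run:
```python
from h import *
o=robot.get_obs();print(o['time_s'],o['position'],o['tool_rot'],o['wrist_force'],o['grip_width'])
grab('wrist','wrist4');grab('top','top4')
```

```text
12.6167 [0.46465866 0.29413023 0.13230574] [ 1.79945514e+02 -9.80228006e-02  8.68217576e+01] [-0.08572245 -1.29763211 -3.2590375 ] 0.013789668676476522
```

View pics/wrist4.png

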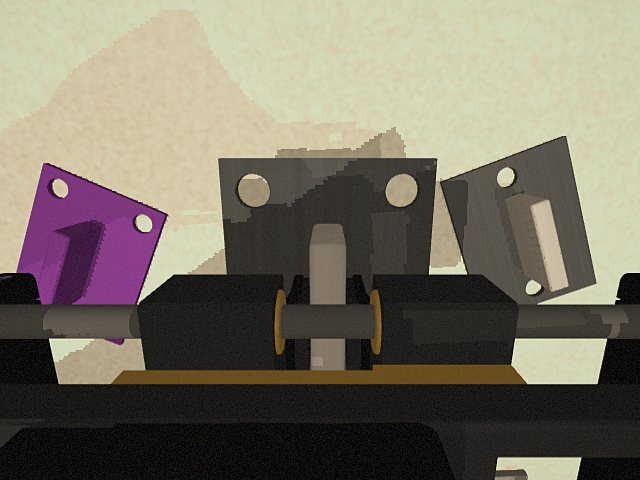

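View pics/top4.png

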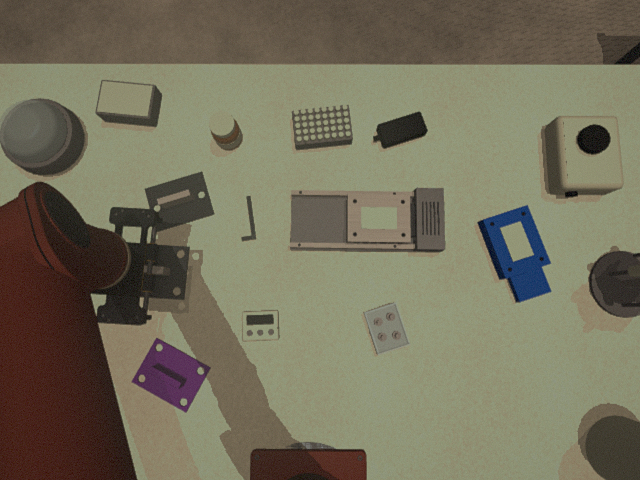

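The plate is in the fingers. Its far holes show at (254,190) and (402,190) in the wrist view. I'll measure its offset from the tool and whether it is level.

Run:
```python
from h import *
w=load('wrist4'); 
B=np.array([(254,190),(402,190)]); img=w['img']; g=cv2.cvtColor(img,cv2.COLOR_BGR2GRAY)
o=[]
for u,v in B:
    m=(g[v-25:v+26,u-25:u+26]>110).astype(np.uint8); n,l,s,c=cv2.connectedComponentsWithStats(m,connectivity=4);k=l[25,25];print(s[k])
    # bounding box centre
    o.append([u-25+s[k,0]+(s[k,2]-1)/2, v-25+s[k,1]+(s[k,3]-1)/2])
print(o)
P=onplane(w,o,.1235); print(P.round(4).tolist(),np.linalg.norm(P[1]-P[0]))
# far edge corners, plate top: depth plane fit
W=cam(w); D=w['depth']; ys,xs=np.mgrid[165:265,235:420]; z=D[165:265,235:420]
r=np.stack([xs,ys,np.ones_like(xs)],-1)@np.linalg.inv(w['K']).T*z[...,None]; X=(r@W[:3,:3].T+W[:3,3]).reshape(-1,3)
X=X[(X[:,2]>.11)&(X[:,2]<.14)]; 
for _ in range(4):
    A=np.c_[X[:,:2]-X[:,:2].mean(0),np.ones(len(X))]; s,_,_,_=np.linalg.lstsq(A,X[:,2],rcond=None); e=abs(A@s-X[:,2]); X=X[e<max(.0015,2*np.median(e))]
print('plane',len(X),np.degrees(np.arctan(s[:2])),s[2],np.median(e))
a=P[1]-P[0]; yaw=np.degrees(np.arctan2(a[1],a[0])); print('short-axis dir',yaw)
t=np.radians(yaw+90); c=P.mean(0)-.05*np.array([np.cos(t),np.sin(t),0]);print('centre',c,'tcp',w['pos'], w['rot'])
```

```text
[  9   9  32  33 821]
[  8   9  33  33 817]
[[np.float64(253.5), np.float64(190.0)], [np.float64(401.0), np.float64(190.0)]]
[[0.4327, 0.3463, 0.1235], [0.5024, 0.3425, 0.1235]] 0.06980706590869022
plane 14987 [0.02259283 0.18916499] 0.12621853122205348 0.00041681770392346107
short-axis dir -3.179834506761538
centre [0.46473385 0.29447767 0.1235    ] tcp [0.46465866 0.29413023 0.13230574] [ 1.79945514e+02 -9.80228006e-02  8.68217576e+01]
```

Request:
arm_command --motion '[[[0,-0.15,0.05,0,0,0,0],[0,-0.4,0.13,0,0,0,0],[0,-0.65,0.21,0,0,0,0],[0,-0.9,0.292,0,0,0,0]]]'

```text
time_s: 13.05
position: [0.4924, 0.1823, 0.1295]
tool_rot: [-179.9, 0.1, 86.9]
wrist_force: [0.7, 0.1, -2.9]
grip_width: 0.0141
```

Request:
arm_command --motion '[[[0,-0.25,0.08,0,0,0,0],[0,-0.5,0.16,0,0,0,0],[0,-0.75,0.24,0,0,0,0],[0,-0.9,0.292,0,0,0,0]]]'

```text
time_s: 13.38
position: [0.5217, 0.07, 0.1298]
tool_rot: [-179.9, 0.1, 86.6]
wrist_force: [-0.1, 0.2, -2.1]
grip_width: 0.0135
```

Request:
arm_command --motion '[[[0,-0.25,0.08,0,0,0,0],[0,-0.5,0.16,0,0,0,0],[0,-0.75,0.24,0,0,0,0],[0,-0.9,0.292,0,0,0,0]]]'

```text
time_s: 13.72
position: [0.5505, -0.0395, 0.1298]
tool_rot: [-179.9, 0.1, 86.6]
wrist_force: [-0.0, 0.1, -2.8]
grip_width: 0.0138
```

Request:
arm_command --motion '[[[0,-0.25,0.08,0,0,0,-0.0144],[0,-0.5,0.16,0,0,0,-0.0144],[0,-0.7,0.24,0,0,0,-0.0144],[0,-0.85,0.292,0,0,0,-0.0144],[0,-0.89,0.292,0,0,0,-0.0144],[0,-0.89,0.292,0,0,0,-0.0144],[0,-0.89,0.292,0,0,0,-0.0144]]]'

```text
time_s: 14.3
position: [0.5795, -0.1435, 0.13]
tool_rot: [-179.9, -0.0, 89.4]
wrist_force: [0.3, 0.8, -3.3]
grip_width: 0.0138
```

Run:
```python
from h import *
o=robot.get_obs();print(o['time_s'],o['position'],o['tool_rot'],o['wrist_force'],o['grip_width'])
grab('top','top5'); d=grab('scene','scene5')
```

```text
14.3 [ 0.57950622 -0.14345507  0.1300098 ] [-1.79852936e+02 -1.99190793e-02  8.93883695e+01] [ 0.3367283   0.82914039 -3.33843111] 0.013779582406210534
```

View pics/top5.png

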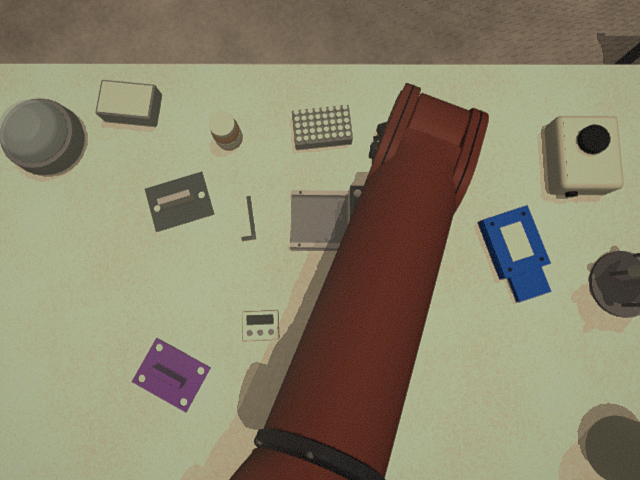

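View pics/scene5.png

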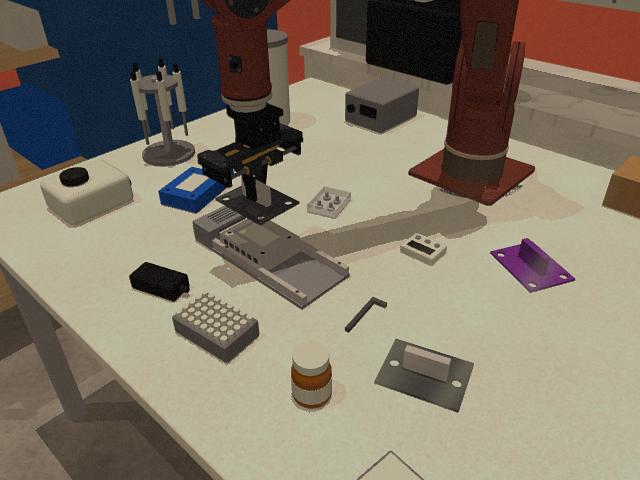

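The top view is blocked by the arm, but the wrist camera looks almost straight down through the two +y holes. I'll go down partway and look.

Request:
arm_command --motion '[[[0,0,0.01,0.1,0,0,0],[0,0,0.01,0.2,0,0,0],[0,0,0.01,0.3,0,0,0],[0,0,0.01,0.4,0,0,0],[0,0,0.01,0.4,0,0,0],[0,0,0.01,0.4,0,0,0],[0,0,0.01,0.4,0,0,0]]]'

```text
time_s: 14.98
position: [0.5817, -0.1444, 0.0835]
tool_rot: [-180.0, 0.0, 89.4]
wrist_force: [0.1, -0.4, -2.2]
grip_width: 0.0136
```

Run:
```python
from h import *
o=robot.get_obs();print(o['time_s'],o['position'],o['tool_rot'],o['wrist_force'],o['grip_width'])
d=grab('wrist','wrist6');cv2.imwrite('pics/w6z.png',cv2.resize(d['img'][130:290,200:460],None,fx=3,fy=3,interpolation=cv2.INTER_CUBIC))
```

```text
14.9833 [ 0.58172038 -0.14440085  0.0834527 ] [-1.79998333e+02  1.61990891e-02  8.93880337e+01] [ 0.06399125 -0.37708192 -2.15277248] 0.013563495052995967
```

View pics/w6z.png

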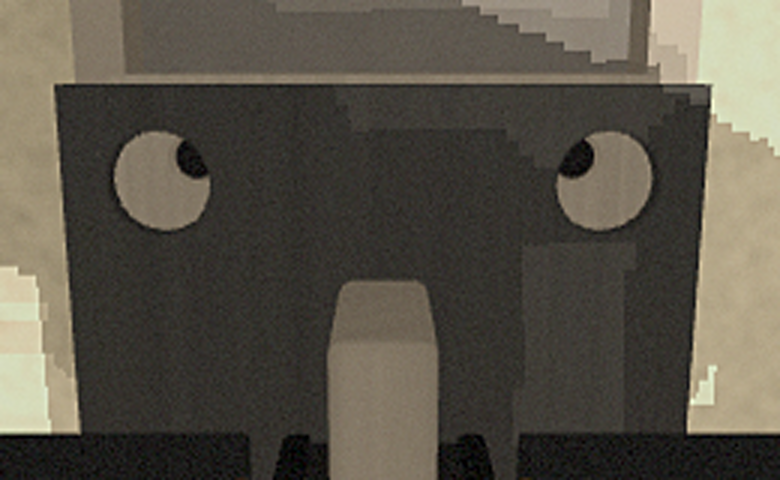

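Run:
```python
from h import *
w=load('wrist6')
M=onplane(w,[(200+197.5/3,130+158/3),(200+572.5/3,130+158/3)],.044); print(M.round(4).tolist(),np.linalg.norm(M[1]-M[0]))
C=onplane(w,[(200+162.5/3,130+180/3),(200+604.5/3,130+180/3)],.0835-.011+.0025); print(C.round(4).tolist(),np.linalg.norm(C[1]-C[0]))
print('need move world',(M-C).round(4).tolist(),M.mean(0)-C.mean(0))
```

```text
[[0.5482, -0.093, 0.044], [0.6176, -0.0937, 0.044]] 0.06935734521058452
[[0.5478, -0.0937, 0.075], [0.6174, -0.0944, 0.075]] 0.0695436371518126
need move world [[0.0004, 0.0007, -0.031], [0.0002, 0.0007, -0.031]] [ 0.0002969   0.00070137 -0.031     ]
```

The holes agree within 0.8 mm. I'll go down to the hover height with a small correction.

Request:
arm_command --motion '[[[0,0.006,0.002,0.04,0,0,0],[0,0.006,0.002,0.08,0,0,0],[0,0.006,0.002,0.12,0,0,0],[0,0.006,0.002,0.15,0,0,0],[0,0.006,0.002,0.15,0,0,0],[0,0.006,0.002,0.15,0,0,0],[0,0.006,0.002,0.15,0,0,0]]]'

```text
time_s: 15.62
position: [0.582, -0.1436, 0.0655]
tool_rot: [180.0, 0.0, 89.4]
wrist_force: [-0.1, -0.0, -3.1]
grip_width: 0.0141
```

Run:
```python
from h import *
o=robot.get_obs();print(o['time_s'],o['position'],o['tool_rot'],o['wrist_force'],o['grip_width'],abs(o['dq']).max())
d=grab('wrist','wrist7');cv2.imwrite('pics/w7z.png',cv2.resize(d['img'][130:290,200:460],None,fx=3,fy=3,interpolation=cv2.INTER_CUBIC))
d=grab('scene','scene7');cv2.imwrite('pics/s7z.png',cv2.resize(d['img'][120:320,160:380],None,fx=3,fy=3,interpolation=cv2.INTER_CUBIC))
```

```text
15.6167 [ 0.58195612 -0.14359435  0.06545793] [1.79994128e+02 7.46441747e-03 8.93936720e+01] [-0.06725508 -0.02948819 -3.13230424] 0.014055954100403122 0.14681229323018619
```

View pics/w7z.png

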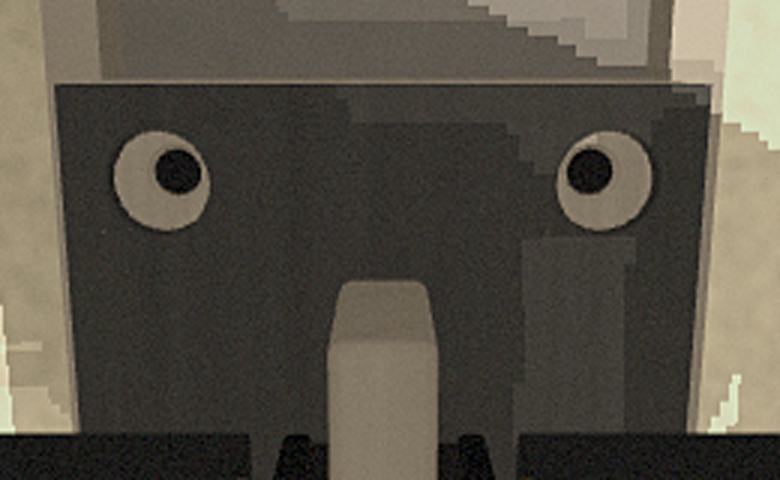

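View pics/s7z.png

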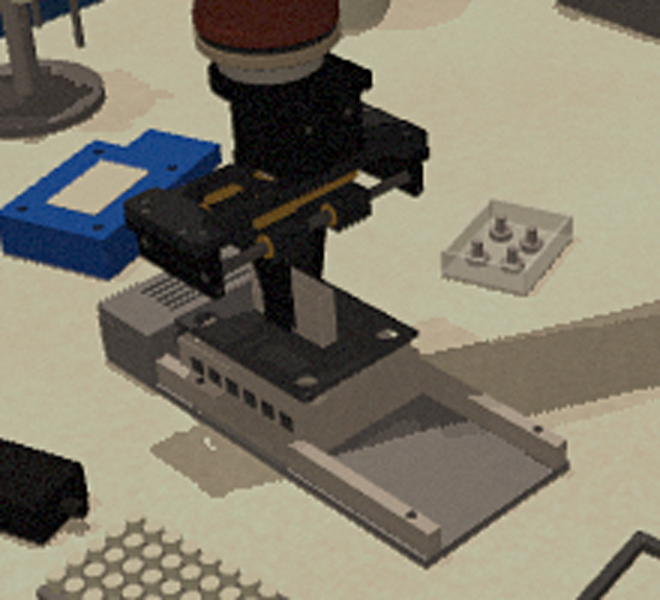

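Run:
```python
from h import *
w=load('wrist7')
M=onplane(w,[(200+178/3,130+172/3),(200+590/3,130+172/3)],.044)
for z in(.057,.0595):
    C=onplane(w,[(200+162/3,130+180/3),(200+604.5/3,130+180/3)],z); print(((M-C)*1000).round(2).tolist(),np.linalg.norm(C[1]-C[0]))
print(np.linalg.norm(M[1]-M[0]))
o=robot.get_obs();print(o['time_s'],o['position'],o['wrist_force'],o['grip_width'])
```

```text
[[0.13, -0.06, -13.0], [0.13, -0.06, -13.0]] 0.06962757627954155
[[-0.38, -0.32, -15.5], [0.64, -0.33, -15.5]] 0.0686084811809597
0.069633290048322
15.7167 [ 0.58204536 -0.14354925  0.06558736] [ 0.25198614 -0.60864791 -2.35379978] 0.013921225531141886
```

The holes agree within about 0.5 mm, the gap is about 10 mm, and the plate is level and still. I'm handing in.

```bash
python3 -c "
from plant import robot
print(robot.sign_off()); o=robot.get_obs(); print(o['time_s'],o['position'],o['grip_width'])"
```

```text
the job is handed in; nothing more can be done
None
the job is handed in; nothing more can be done
```

I pushed the module home and handed the job in with the four-hole plate held level, about 10 mm above it, at about 15.7 s of the 64 s allowed.

- **Module:** It slid about 39 mm until the force rose from 5 to 23 N with no further movement, so I took it to be at the stop. The top camera put it at about 23.4 mm in the dock's frame. That is only just above the 23 mm limit and within the roughly 2 mm calibration error, so I relied on the felt stop.
- **Grasp:** My first grasp failed because I lifted before the slow fingers had closed. The plate stayed on the bench undisturbed. The second grasp held at 14 mm, which is the rib's thickness.
- **Final hover:** The wrist camera showed two of the module's threaded holes through the plate, within about 0.7 mm of centre. The other two were hidden behind the gripper, but the plate's turn matches the module's. The plate's tilt after lifting was 0.2° or less. Reading the hole spacing at the plate's top rim instead of its mid-thickness would make the gap about 7.5 mm, still inside 4 to 20 mm. The wrist force showed only the plate's weight, so nothing was touching.
- **Rest of the bench:** The two-hole plate and the other things looked unmoved in the pictures.

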